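# Press a filter capsule shut in the bench locking clamp and release it

## Task

Press the white cap of the filter capsule fully home with the locking clamp: push the clamp's blue handle down with closed fingertips until it snaps over centre and the jaw stays down by itself with your hand lifted clear of it. Then free the capsule by pressing the red release lever (not by lifting the handle), so that the jaw springs fully open, and let go of the lever. Never push on the handle or the lever with more than 30 N, and leave the capsule in its nest and the other things on the bench where they are.

Things in the scene. Friction and masses are not known exactly. Their poses are not given: they have to be found in the camera images.
- clamp: Locking clamp screwed to the bench; grey base plate x = -200 to +130, y = -38 to +38, z = 0 to 10 mm in its frame. Origin on the bench. -x points along the plate to the handle and lever (roughly towards the robot), +x to the jaw, z up. The handle's pivot axis is parallel to y at x = -29, z = 70 mm. Jaw, handle and lever move in the x-z plane.
- handle_pad (a point): Centre of the ribbed top face of the thumb pad (30 mm long, 26 mm wide) at the end of the blue handle: the place to push. It swings on an arc of radius 106 mm about the handle's pivot axis; the handle ends 121 mm from that axis. x axis along the handle towards the pivot, z out of the pad's face.
- handle: The blue handle; origin on its pivot axis. It starts 27 to 57 degrees up. Where dead centre falls (handle -3 to +17 degrees up) is set by an unmarked adjuster and must be felt. The push at the pad rises to 8 to 14 N as the cap goes in, fades to nothing at dead centre; then the handle drops about 5 mm by itself onto a rubber stop, where the push rises steeply. Let go too early, it springs open.
- jaw_pad (a point): Centre of the underside of the clamp's pressing pad as it hangs from the jaw when unloaded (rubber, 25 mm across; sprung in the jaw). Its height over the bench is about 46 mm with the jaw fully closed and, depending on the clamp's open stop, 61 to 71 mm fully open.
- release_tab (a point): Centre of the top face of the tab (30 x 26 mm, 6 mm thick) of the red release lever, the place to press down. It lies beyond the handle's end, 188 mm from the clamp's origin towards -x, 41 mm above the bench at rest.
- release (a joint): Angle of the red release lever, rad: 0 at rest, grows as the tab is pressed down, at most 0.2 (tab then 18 mm lower, a hard stop). A spring returns it. With the clamp locked it takes 2 to 6 N and about 0.1 rad (9 mm) to trip; the handle and jaw then spring open by themselves.
- capsule_base (a point): Centre of the underside of the dark steel filter capsule (38 mm across, body 16 mm high), loose, standing between four brass pins in the clamp's nest under the jaw.
- nest (a point): Centre of the top face of the clamp's anvil (the nest), 102 mm from the clamp's origin towards +x and 22 mm above the bench.
- cap (a joint): How far the white cap (36 mm across, 10 mm high) has been pressed onto the capsule, m: 0 to 0.0025 at the start, 0.006 fully home. It is a stiff press fit (about 22 N) and stays where it is pressed.
- calculator: dark grey calculator 125 x 72 x 16 mm, origin under its centre; a bystander
- timer: white timer with three keys 66 x 62 x 21 mm, origin under its centre; a bystander

How it is judged:
By the outcome, as a careful person would: the job done as asked, in the order asked, and still so for the second after the job is handed in, with the robot touching nothing.
It also fails if it takes over 67 s, if anything falls off the work surface, if the arm or the gripper's body presses on something with over 40 N, if the wrist force passes 120 N, or if a joint passes its speed limit or range.

## Robot

A 6-joint arm with a two-finger parallel gripper is mounted at the origin on a cart in front of the work surface, level with it; the furniture and walls round the work are solid. World frame = base frame: x ahead of the robot, y to its left, z up, the work surface at z = 0. Lengths are in m, angles in rad, forces in N, time in s.
With the tool pointing down it reaches from about 0.325 to 1 m from the base axis. Payload 5.1 kg.
Tool frame: the origin (TCP) lies on the mounting face of the last link; the fingertips stand 173 mm ahead of it and the grasp point (between the pads) lies 155 mm ahead of it (ctrl.tcp_to_tips is the z of the fingertips in the tool frame, in m); z points along the fingers, y is the direction in which the jaws open and shut (so a half turn about z gives the same grasp; the last joint's range is limited). The gripper opens to 85 mm and grips with 20 to 120 N. Pads are 22 mm wide; open, the fingers measure 114 mm over their backs; the gripper's body (76 mm by 85 mm) begins 54 mm behind the grasp point. The pads swing forward as they close: fully open they stand 13 mm farther back than shut.
Start: joints at [1.234, 0.124, 1.65, -0, 1.367, -0.083], TCP at [0.163, 0.629, 0.405] pointing down, gripper open.
Joint ranges: [-2.61, 2.61], [-1.02, 2.33], [0.03, 2.71], [-1.35, 4.49], [0.32, 2.68], [-2.91, 2.91]. Speed limits (rad/s): [2.57, 2.57, 3.14, 3.14, 3.14, 3.14].

## Interface

Orientations are given as a rotation vector (axis times angle).
In Python, from station import ctrl, eyes, close_job gives the robot as it stands.
- The arm moves only by the tool arm_command, never from a script. Its argument "targets" is a list of rows, each an object of numbers: "x", "y", "z": the shift along the tool's x, y, z in m; "twist": the turn about the tool's z in rad. A call has 1 to 12 rows; each row is the pose to reach, as a shift and turn from the pose commanded when the call began, along the tool's axes at that moment; what a row does not reach only later rows make up. A row lasts 1/10 s, in which the tool goes at most 50 mm and 8.59 degrees, less where a joint would pass 70% of its speed; a pose out of reach is approached as far as the arm can. A call with a gripper value outside its range is refused whole. "grip" is the closure, from -1 (fully open) to 1 (shut), set as the call begins (left out, the last holds). The fingers move at their own pace and stop on an object; "newtons" is the grip in N (left out, the last holds). Time passes only in rows, so rows that repeat a pose let the fingers close. It gives the time, the measured TCP pose, the force and the opening at its end, in the units of the state.
- ctrl.state(): the state, without advancing time (a new reading comes with each control period).
- eyes.capture(name): name is "scene" or "top"; returns (picture, depth): 400x640x3 uint8, red, green, blue; 400x640 float32, m along the optical axis (not along the pixel's ray), 0 where there is no reading.
- eyes.get_calibration(name): a dict with "fovy" (degrees; the focal length in pixels is half the picture's height over the tangent of half this angle, whatever the lens; pixels are square), "cx", "cy" (the principal point, pixels), "R" (3x3) and "t" (3): a world point X has camera coordinates R X + t. Camera axes: x right, y down, z forward; pixel columns grow to the right and rows downward; lengths in m; the calibration is good to about 2 mm. A picture is of the moment at which its call begins. get_calibration takes no time and is no camera call.
- close_job(): hands the job in, once; it reports no verdict.
Trained networks look in the newest picture that a camera, given by its name, has taken for a name from the list of things; names that differ only in an ending like _2 or _b are one class to them, and where a whole thing is asked for, a point or a joint stands for the part that bears it (a point fixed in the world has none). Each returns a list of dicts, best first, with "score" (0 to 1); they miss things now and then, are a little off and sometimes report something else, mostly with a low value. They report only what shows in the picture. A call takes as long as a camera call.
- eyes.trace(camera, target): "region" (400x640 bool, what is visible of it) and "extent" ([left, top, right, bottom] in pixels, round what is visible of it).
- eyes.landmark_of(camera, target): "uv" ([column, row] in pixels: a listed point, or the origin of a listed thing).
The state is a dict: "t": time; "joints": joint angles; "qvel": joint speeds; "tau": joint torques, N m; "tcp_pos": TCP position; "orientation": TCP orientation; "wrist_force": force on the tool from outside, world axes, zero at the start; "ft_torque": the same for the moment, N m; "width": finger opening in m.
Only numpy, scipy, OpenCV 4.12 (cv2) and the standard library are available. Lean on these libraries where they do the work, as an engineer would, in place of code of your own. Each camera call takes 0.05 s, during which the arm holds its last target.

## Working session

There is one attempt and no reset: what is moved stays moved. The work goes in short steps, Python scripts to look and compute and a tool call to move; the robot and the scene stay as the last step left them, time stands still between calls to the robot, and variables do not carry over. Pictures are saved under pics/ and viewed, and the job is handed in when it is done.

Besides the shell and the picture viewer there is one more tool, called after "Call:" as name([rows], argument=value, ...), one row to a line, values as JSON. arm_command: Moves the arm, as the interface text tells. Its arguments: {"type":"object","properties":{"targets":{"type":"array","items":{"type":"object","properties":{"x":{"type":"number"},"y":{"type":"number"},"z":{"type":"number"},"twist":{"type":"number"}}}},"grip":{"type":"number"},"newtons":{"type":"number"}},"required":["targets"]}

```bash
ls; mkdir -p pics; cat > h.py <<'E'
import numpy as np,cv2
from station import ctrl,eyes
def cal(n):
    c=eyes.get_calibration(n);f=200/np.tan(np.radians(c['fovy'])/2);return f,c['cx'],c['cy'],np.array(c['R']),np.array(c['t'])
def w(n,u,v,d):
    f,cx,cy,R,t=cal(n);return R.T@(np.array([(u-cx)/f*d,(v-cy)/f*d,d])-t)
def px(n,X):
    f,cx,cy,R,t=cal(n);p=R@np.array(X)+t;return p[0]/p[2]*f+cx,p[1]/p[2]*f+cy
def cloud(n,D):
    f,cx,cy,R,t=cal(n);v,u=np.mgrid[:400,:640];P=np.stack([(u-cx)/f*D,(v-cy)/f*D,D],-1);return (P-t)@R
E
python3 - <<'E'
from h import *
for n in('scene','top'):
    p,d=eyes.capture(n);cv2.imwrite(f'pics/{n}0.png',p[...,::-1]);np.save(n+'0.npy',d)
    for k in('handle_pad','release_tab','jaw_pad','nest','clamp','handle','capsule_base','calculator','timer'):
        for r in eyes.landmark_of(n,k)[:2]:
            u,v=r['uv'];z=d[int(v),int(u)]
            print(n,k,round(r['score'],2),np.round(r['uv'],1),np.round(w(n,u,v,z),4) if z>0 else None)
s=ctrl.state();print(s, ctrl.tcp_to_tips)
E
```

```text
pics
scene handle_pad 0.62 [286.2 176.5] [0.5197 0.149  0.1623]
scene release_tab 0.55 [261.9 219.9] [0.4215 0.1317 0.0408]
scene jaw_pad 0.63 [335.4 167.9] [0.702  0.187  0.0866]
scene nest 0.81 [337.8 177.8] [0.6288 0.0384 0.2014]
scene clamp 0.74 [311.7 198.3] [0.5984 0.1537 0.0268]
scene handle 0.71 [301.1 184.4] [0.5674 0.1576 0.1005]
scene calculator 0.7 [296.5 271.8] [ 0.4431 -0.0674  0.0141]
scene timer 0.57 [328.  316.3] [ 0.4579 -0.2279  0.0178]
top handle_pad 0.7 [271.3 222. ] [0.526  0.1659 0.1483]
top release_tab 0.79 [286.3 266.7] [0.4268 0.136  0.0392]
top jaw_pad 0.73 [263.3 160.7] [0.7008 0.1981 0.0893]
top nest 0.96 [264.9 163.7] [0.6936 0.194  0.086 ]
top clamp 0.93 [274.6 204.1] [0.5857 0.1665 0.0787]
top handle 0.5 [275.2 207.1] [0.5773 0.1645 0.0808]
top handle 0.2 [263.1 163.4] [0.6932 0.1983 0.0897]
top capsule_base 0.54 [268.1 165.3] [0.7006 0.1899 0.0499]
top capsule_base 0.44 [270.6 208.3] [0.5748 0.1768 0.0774]
top calculator 0.65 [355.6 258. ] [ 0.4523 -0.0479  0.0127]
top timer 0.77 [420.  255.6] [ 0.4587 -0.2204  0.0159]
{'t': 1.0, 'joints': array([ 1.23439453e+00,  1.23768177e-01,  1.65027848e+00,  2.12294887e-05,
        1.36752401e+00, -8.26174503e-02]), 'qvel': array([-8.10367110e-04, -2.90992225e-04, -6.49242162e-05, -1.42855002e-03,
       -5.71008361e-04, -1.25690431e-03]), 'tau': array([ 1.19888882e-03, -4.23596299e+01, -3.65771556e+01, -1.38743308e-04,
        7.75233984e-04,  2.55719448e-05]), 'tcp_pos': array([0.16322759, 0.62915828, 0.40475556]), 'orientation': array([-3.97579256e-01, -3.11631771e+00, -4.05758836e-05]), 'wrist_force': array([ 0.14283271,  0.50932939, -0.48836333]), 'ft_torque': array([-0.02175345,  0.01772583, -0.01271912]), 'width': 0.08555595064765577} 0.1734
```

```bash
python3 - <<'E'
import cv2
for n,(a,b,c,d) in(('scene',(220,120,420,345)),('top',(220,120,460,300))):
    p=cv2.imread(f'pics/{n}0.png')[b:d,a:c];p=cv2.resize(p,None,fx=2.6,fy=2.6,interpolation=2);cv2.imwrite(f'pics/{n}0c.png',p)
E
```

```text
(no output)
```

View pics/scene0c.png

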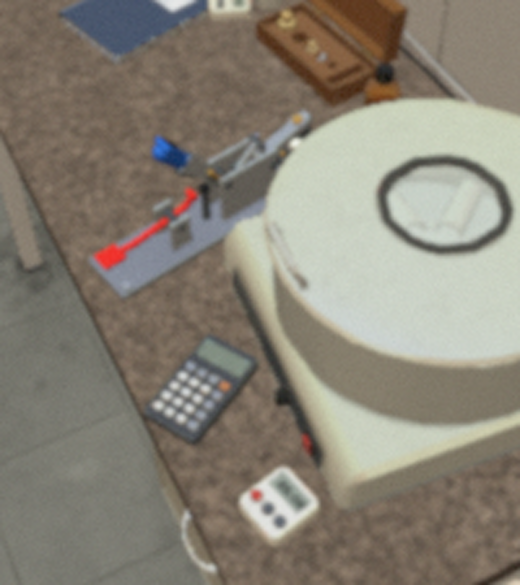

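View pics/top0c.png

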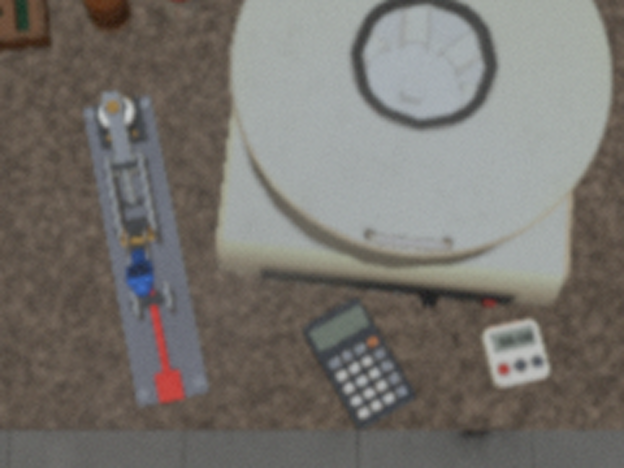

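View pics/scene0.png

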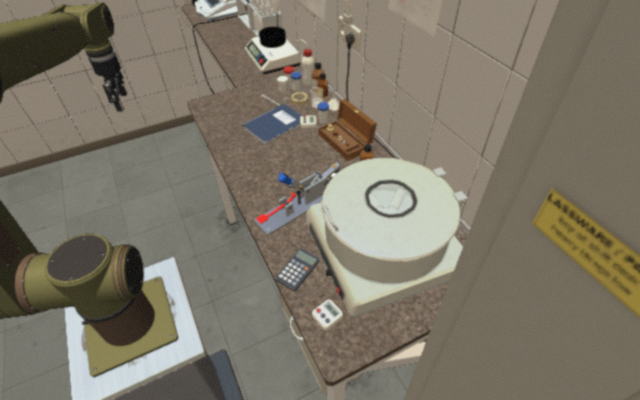

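The clamp lies at top-image crop x 85–210 (red tab at about (170,385), blue pad at about (140,275)). A large centrifuge stands to its right, and the calculator and timer are nearer the front edge. Next I fit the clamp's frame.

```bash
python3 - <<'E'
from h import *
D=np.load('top0.npy');P=cloud('top',D)
r=eyes.trace('top','clamp')[0];m=r['region'];print(r['score'],r['extent'])
z=P[...,2]
q=P[m&(z>0.004)&(z<0.016)&(D>0)]
print(len(q),np.median(q[:,2]))
rect=cv2.minAreaRect(q[:,:2].astype(np.float32)*1000);print(rect);print(cv2.boxPoints(rect))
im=cv2.imread('pics/top0.png').astype(int);b,g,rr=im[...,0],im[...,1],im[...,2]
red=(rr>150)&(g<80)&m; blue=(b>110)&(rr<70)&m
for n,k in(('red',red),('blue',blue)):
    A=P[k];print(n,len(A));print(np.round(A[np.argsort(A[:,0])][::max(1,len(A)//30)],3).tolist())
# bench level
k=(np.abs(P[...,0]-.5)<.05)&(np.abs(P[...,1]-.35)<.05);print('bench z',np.median(z[k]))
# surroundings heights: centrifuge border
k=(z>0.05)&(P[...,1]<.12)&(P[...,0]>.3)&(P[...,0]<.75)&(P[...,1]>-.2)
print('centrifuge',P[k].min(0),P[k].max(0))
for x0 in np.arange(.4,.8,.05):
    kk=k&(abs(P[...,0]-x0)<.01)
    if kk.any(): print(x0,P[kk][:,1].max(),P[kk][:,2].max())
S=np.load('scene0.npy');Q=cloud('scene',S);im=cv2.imread('pics/scene0.png').astype(int);b,g,rr=im[...,0],im[...,1],im[...,2]
near=(abs(Q[...,0]-.55)<.2)&(abs(Q[...,1]-.16)<.1)
for n,k in(('red',(rr>150)&(g<80)&near),('blue',(b>110)&(rr<70)&near)):
    A=Q[k];print('scene',n,len(A));print(np.round(A[np.argsort(A[:,0])][::max(1,len(A)//30)],3).tolist())
E
```

```text
0.78 [253.9, 156.4, 301.7, 277.2]
1871 0.00941763554806228
((571.8565063476562, 172.49026489257812), (330.5204772949219, 75.8690185546875), 12.007136344909668)
[[402.32022 175.21516]
 [418.10355 101.00603]
 [741.3928  169.76537]
 [725.6095  243.9745 ]]
red 162
[[0.341, 0.048, 1.187], [0.41, 0.147, 0.044], [0.413, 0.139, 0.043], [0.413, 0.131, 0.04], [0.415, 0.142, 0.042], [0.416, 0.129, 0.038], [0.418, 0.131, 0.04], [0.418, 0.139, 0.036], [0.421, 0.147, 0.041], [0.421, 0.142, 0.04], [0.423, 0.134, 0.042], [0.426, 0.139, 0.043], [0.426, 0.145, 0.039], [0.428, 0.134, 0.043], [0.429, 0.145, 0.04], [0.431, 0.147, 0.044], [0.431, 0.153, 0.037], [0.434, 0.15, 0.042], [0.434, 0.153, 0.037], [0.436, 0.137, 0.041], [0.439, 0.147, 0.04], [0.442, 0.145, 0.037], [0.447, 0.145, 0.037], [0.452, 0.145, 0.041], [0.457, 0.145, 0.042], [0.462, 0.15, 0.042], [0.47, 0.15, 0.047], [0.473, 0.148, 0.041], [0.478, 0.153, 0.042], [0.486, 0.156, 0.045], [0.489, 0.151, 0.042], [0.496, 0.156, 0.046], [0.501, 0.156, 0.052]]
blue 75
[[0.341, 0.048, 1.187], [0.497, 0.155, 0.16], [0.498, 0.158, 0.157], [0.5, 0.16, 
[... 2320 characters left out ...]
7, 0.151, 0.157], [0.507, 0.158, 0.163], [0.508, 0.153, 0.158], [0.508, 0.147, 0.156], [0.508, 0.153, 0.166], [0.509, 0.161, 0.163], [0.509, 0.154, 0.161], [0.509, 0.147, 0.159], [0.509, 0.161, 0.167], [0.509, 0.148, 0.162], [0.509, 0.147, 0.166], [0.51, 0.156, 0.167], [0.51, 0.164, 0.168], [0.51, 0.156, 0.17], [0.51, 0.15, 0.168], [0.512, 0.148, 0.157], [0.512, 0.152, 0.169], [0.512, 0.147, 0.165], [0.513, 0.148, 0.168], [0.514, 0.157, 0.168], [0.514, 0.165, 0.165], [0.514, 0.145, 0.162], [0.514, 0.151, 0.169], [0.515, 0.146, 0.165], [0.517, 0.151, 0.164], [0.517, 0.144, 0.166], [0.531, 0.153, 0.136], [0.533, 0.156, 0.14], [0.535, 0.155, 0.132], [0.536, 0.157, 0.134], [0.537, 0.159, 0.135]]
```

Call:
arm_command([
  {"x": -0.02,"y": -0.015,"twist": -0.05},
  {"x": -0.06,"y": -0.044,"twist": -0.1},
  {"x": -0.1,"y": -0.073,"twist": -0.15},
  {"x": -0.14,"y": -0.102,"twist": -0.2},
  {"x": -0.18,"y": -0.131,"twist": -0.25},
  {"x": -0.22,"y": -0.16,"twist": -0.3},
  {"x": -0.26,"y": -0.189,"twist": -0.35},
  {"x": -0.3,"y": -0.218,"twist": -0.4},
  {"x": -0.34,"y": -0.247,"twist": -0.46},
  {"x": -0.38,"y": -0.276,"twist": -0.46},
  {"x": -0.41,"y": -0.298,"twist": -0.46},
  {"x": -0.43,"y": -0.312,"twist": -0.46},
], grip=1, newtons=30)

```text
validation failed for argument at $.ta...
```

Call:
arm_command([
  {"x": -0.02,"y": -0.015,"z": 0,"twist": -0.05},
  {"x": -0.06,"y": -0.044,"z": 0,"twist": -0.1},
  {"x": -0.1,"y": -0.073,"z": 0,"twist": -0.15},
  {"x": -0.14,"y": -0.102,"z": 0,"twist": -0.2},
  {"x": -0.18,"y": -0.131,"z": 0,"twist": -0.25},
  {"x": -0.22,"y": -0.16,"z": 0,"twist": -0.3},
  {"x": -0.26,"y": -0.189,"z": 0,"twist": -0.35},
  {"x": -0.3,"y": -0.218,"z": 0,"twist": -0.4},
  {"x": -0.34,"y": -0.247,"z": 0,"twist": -0.46},
  {"x": -0.38,"y": -0.276,"z": 0,"twist": -0.46},
  {"x": -0.41,"y": -0.298,"z": 0,"twist": -0.46},
  {"x": -0.43,"y": -0.312,"z": 0,"twist": -0.46},
], grip=1, newtons=30)

```text
t: 2.25
tcp_pos: [0.5024, 0.2169, 0.4049]
orientation: [-0.319, 3.125, -0.0]
wrist_force: [-0.1, 0.6, -0.5]
width: 0.0
```

Call:
arm_command([
  {"x": -0.015,"y": -0.029,"z": 0,"twist": 0},
  {"x": -0.03,"y": -0.057,"z": 0,"twist": 0},
  {"x": -0.03,"y": -0.057,"z": 0,"twist": 0},
  {"x": -0.03,"y": -0.057,"z": 0.015,"twist": 0},
  {"x": -0.03,"y": -0.057,"z": 0.035,"twist": 0},
  {"x": -0.03,"y": -0.057,"z": 0.05,"twist": 0},
  {"x": -0.03,"y": -0.057,"z": 0.05,"twist": 0},
])

```text
t: 2.95
tcp_pos: [0.5406, 0.1701, 0.3507]
orientation: [0.325, -3.118, 0.001]
wrist_force: [0.4, -0.6, -0.7]
width: -0.0
```

```bash
python3 - <<'E'
from h import *
s=ctrl.state();print(s['t'],s['tcp_pos'],s['wrist_force'])
for n in('scene','top'):
    p,d=eyes.capture(n);np.save(n+'1.npy',d);cv2.imwrite(f'pics/{n}1.png',p[...,::-1])
    u,v=map(int,px(n,(.53,.165,.15)));a=p[max(0,v-60):v+60,u-80:u+80,::-1];cv2.imwrite(f'pics/{n}1c.png',cv2.resize(a,None,fx=4.5,fy=4.5,interpolation=2))
    print(n,u,v, px(n,s['tcp_pos']-[0,0,.173]))
E
```

```text
2.95 [0.54059303 0.17009042 0.35070946] [ 0.35755376 -0.58641168 -0.68256717]
scene 287 175 (np.float64(289.4360689762421), np.float64(165.90304447363084))
top 271 220 (np.float64(268.355242584628), np.float64(213.72203496872018))
```

View pics/scene1c.png

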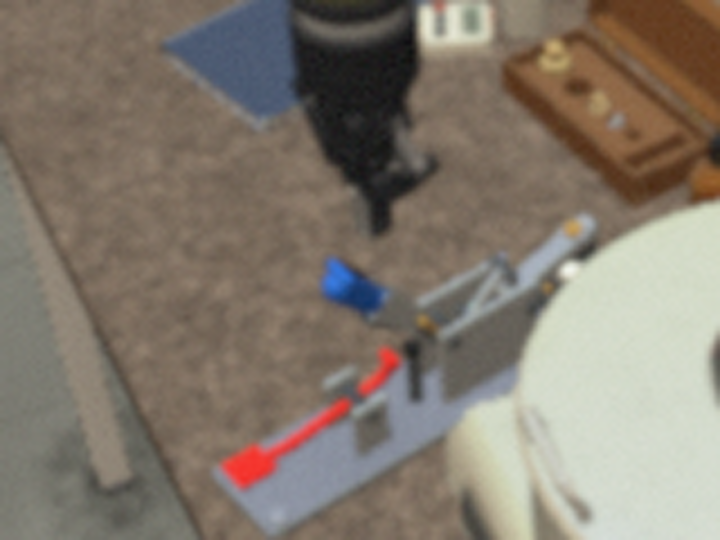

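View pics/top1c.png

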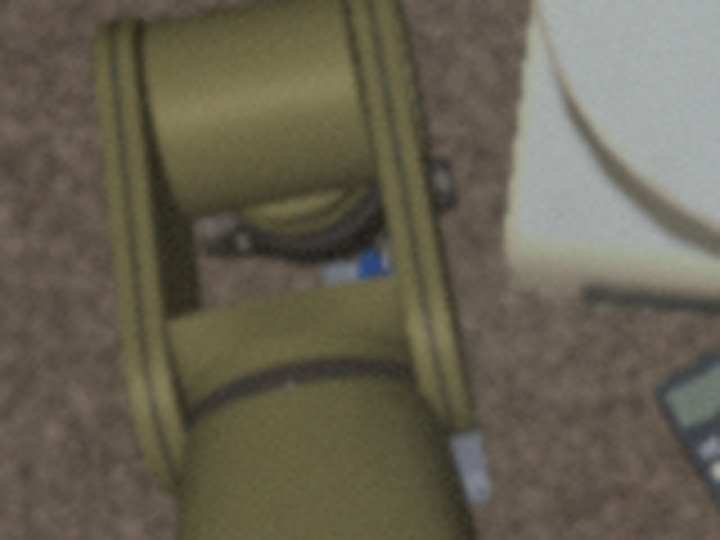

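```bash
python3 - <<'E'
from h import *
s=ctrl.state();print(s['t'],s['tcp_pos'],s['wrist_force'],s['qvel'],s['orientation'])
c,si=np.cos(np.radians(12)),np.sin(np.radians(12))
p=s['tcp_pos']-[.5777,.1738,.243]
h=p[0]*c+p[1]*si; l=-p[0]*si+p[1]*c
print('tip centre h,lat,dz',h,l,p[2]); e=h-.011; print('edge angle',np.degrees(np.arctan2(p[2],-e)),np.hypot(p[2],e))
for a in range(66,-12,-4):
    a=np.radians(a);H=-.112*np.cos(a)+.011;Z=.112*np.sin(a)
    print(round(np.degrees(a)),'tool x %.4f z %.4f'%(-(H-h),-(Z-p[2])))
E
```

```text
3.05 [0.54169308 0.17012281 0.35410263] [-0.10969054  0.14527452 -0.12434379] [-0.00298154 -0.01154382 -0.03113477 -0.00109793 -0.00218804  0.00068617] [ 3.24770313e-01 -3.12355757e+00  5.35751284e-05]
tip centre h,lat,dz -0.03598461499080694 0.00388942492265276 0.11110262764483247
edge angle 67.07679827533585 0.1206289679779308
66 tool x -0.0014 z 0.0088
62 tool x 0.0056 z 0.0122
58 tool x 0.0124 z 0.0161
54 tool x 0.0188 z 0.0205
50 tool x 0.0250 z 0.0253
46 tool x 0.0308 z 0.0305
42 tool x 0.0362 z 0.0362
38 tool x 0.0413 z 0.0421
34 tool x 0.0459 z 0.0485
30 tool x 0.0500 z 0.0551
26 tool x 0.0537 z 0.0620
22 tool x 0.0569 z 0.0691
18 tool x 0.0595 z 0.0765
14 tool x 0.0617 z 0.0840
10 tool x 0.0633 z 0.0917
6 tool x 0.0644 z 0.0994
2 tool x 0.0649 z 0.1072
-2 tool x 0.0649 z 0.1150
-6 tool x 0.0644 z 0.1228
-10 tool x 0.0633 z 0.1306
```

Call:
arm_command([
  {"x": 0,"y": -0.002,"z": 0.005,"twist": 0},
  {"x": -0.0014,"y": -0.004,"z": 0.0088,"twist": 0},
  {"x": 0.002,"y": -0.004,"z": 0.0105,"twist": 0},
  {"x": 0.0056,"y": -0.004,"z": 0.0122,"twist": 0},
  {"x": 0.009,"y": -0.004,"z": 0.014,"twist": 0},
  {"x": 0.0124,"y": -0.004,"z": 0.016,"twist": 0},
  {"x": 0.0156,"y": -0.004,"z": 0.0183,"twist": 0},
])

```text
t: 3.75
tcp_pos: [0.5273, 0.1624, 0.3364]
orientation: [-0.323, 3.125, 0.0]
wrist_force: [-1.1, 0.1, 0.1]
width: -0.0003
```

Call:
arm_command([
  {"x": 0.0032,"y": 0,"z": 0.0022,"twist": 0},
  {"x": 0.0064,"y": 0,"z": 0.0046,"twist": 0},
  {"x": 0.0094,"y": 0,"z": 0.007,"twist": 0},
])

```text
t: 4.05
tcp_pos: [0.5192, 0.1607, 0.3309]
orientation: [-0.323, 3.12, 0.001]
wrist_force: [3.7, -0.3, 4.3]
width: -0.0001
```

Call:
arm_command([
  {"x": 0.0029,"y": 0,"z": 0.0026,"twist": 0},
  {"x": 0.0058,"y": 0,"z": 0.0052,"twist": 0},
  {"x": 0.0085,"y": 0,"z": 0.008,"twist": 0},
])

```text
t: 4.35
tcp_pos: [0.5101, 0.1587, 0.3219]
orientation: [-0.323, 3.124, 0.0]
wrist_force: [2.3, 0.4, 7.3]
width: -0.0005
```

Call:
arm_command([
  {"x": 0.0027,"y": 0,"z": 0.0029,"twist": 0},
  {"x": 0.0053,"y": 0,"z": 0.0058,"twist": 0},
  {"x": 0.0078,"y": 0,"z": 0.0088,"twist": 0},
  {"x": 0.0101,"y": 0,"z": 0.012,"twist": 0},
])

```text
t: 4.75
tcp_pos: [0.5009, 0.1568, 0.3119]
orientation: [-0.323, 3.122, 0.0]
wrist_force: [-0.1, 0.1, 12.5]
width: 0.0002
```

Call:
arm_command([
  {"x": 0.0023,"y": 0,"z": 0.0032,"twist": 0},
  {"x": 0.0044,"y": 0,"z": 0.0065,"twist": 0},
  {"x": 0.0064,"y": 0,"z": 0.0098,"twist": 0},
])

```text
t: 5.05
tcp_pos: [0.4937, 0.1553, 0.3004]
orientation: [0.323, -3.124, 0.0]
wrist_force: [-1.1, -1.3, 8.1]
width: 0.0
```

Call:
arm_command([
  {"x": 0.0019,"y": 0,"z": 0.0034,"twist": 0},
  {"x": 0.0037,"y": 0,"z": 0.0069,"twist": 0},
  {"x": 0.0053,"y": 0,"z": 0.0104,"twist": 0},
])

```text
t: 5.35
tcp_pos: [0.4878, 0.1541, 0.2881]
orientation: [0.323, -3.121, 0.001]
wrist_force: [-0.6, -0.7, 2.2]
width: 0.0001
```

Call:
arm_command([
  {"x": 0.0008,"y": 0,"z": 0.0018,"twist": 0},
  {"x": 0.0016,"y": 0,"z": 0.0036,"twist": 0},
])

```text
t: 5.55
tcp_pos: [0.4865, 0.1539, 0.2842]
orientation: [0.323, -3.122, 0.0]
wrist_force: [-0.3, 0.4, -0.3]
width: 0.0
```

```bash
python3 - <<'E'
from h import *
s=ctrl.state();print(s['t'],s['tcp_pos'],s['wrist_force'])
for n in('scene',):
    p,d=eyes.capture(n);np.save(n+'2.npy',d)
    u,v=map(int,px(n,(.53,.165,.12)));a=p[max(0,v-50):v+70,u-80:u+80,::-1];cv2.imwrite(f'pics/{n}2c.png',cv2.resize(a,None,fx=4.5,fy=4.5,interpolation=2))
    print(n,u,v, px(n,s['tcp_pos']-[0,0,.173]))
E
```

```text
5.55 [0.48652245 0.1538572  0.28417274] [-0.34359737  0.38647616 -0.25944476]
scene 288 182 (np.float64(276.6993593060814), np.float64(191.65554396420828))
```

View pics/scene2c.png

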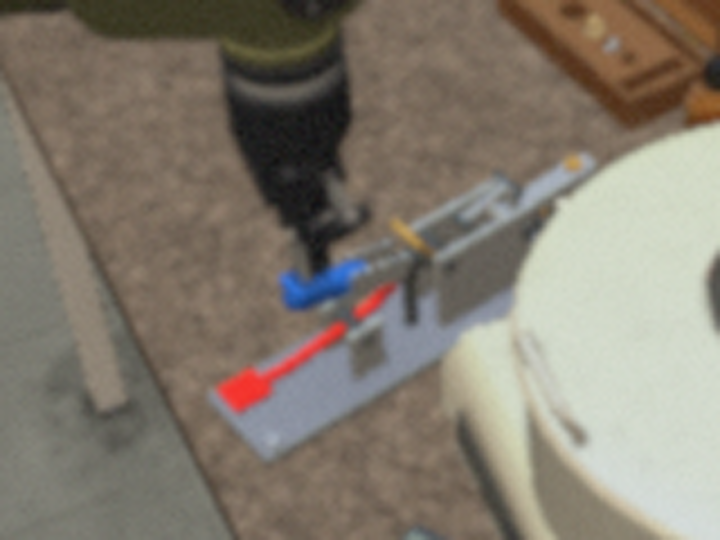

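Call:
arm_command([
  {"x": 0.0005,"y": 0,"z": 0.0015,"twist": 0},
  {"x": 0.001,"y": 0,"z": 0.003,"twist": 0},
])

```text
t: 5.8
tcp_pos: [0.4862, 0.1538, 0.2824]
orientation: [0.323, -3.125, 0.0]
wrist_force: [0.7, 0.6, 0.0]
width: 0.0002
```

Call:
arm_command([
  {"x": 0.0005,"y": 0,"z": 0.0015,"twist": 0},
  {"x": 0.001,"y": 0,"z": 0.003,"twist": 0},
])

```text
t: 6.0
tcp_pos: [0.4858, 0.1537, 0.2809]
orientation: [-0.323, 3.124, 0.0]
wrist_force: [-3.2, -0.7, 10.0]
width: -0.0
```

Call:
arm_command([
  {"x": 0,"y": 0,"z": -0.004,"twist": 0},
  {"x": 0,"y": 0,"z": -0.015,"twist": 0},
  {"x": 0,"y": 0,"z": -0.04,"twist": 0},
  {"x": 0,"y": 0,"z": -0.07,"twist": 0},
  {"x": 0,"y": 0,"z": -0.08,"twist": 0},
  {"x": 0,"y": 0,"z": -0.08,"twist": 0},
  {"x": 0,"y": 0,"z": -0.08,"twist": 0},
])

```text
t: 6.7
tcp_pos: [0.485, 0.1535, 0.3587]
orientation: [0.323, -3.124, 0.0]
wrist_force: [-0.0, -0.3, -0.9]
width: -0.0001
```

```bash
python3 - <<'E'
from h import *
s=ctrl.state();print(s['t'],s['tcp_pos'],s['wrist_force'])
for n in('scene','top'):
    p,d=eyes.capture(n);np.save(n+'3.npy',d)
    u,v=map(int,px(n,(.53,.165,.12)));a=p[max(0,v-70):v+60,u-80:u+80,::-1];cv2.imwrite(f'pics/{n}3c.png',cv2.resize(a,None,fx=4.5,fy=4.5,interpolation=2))
    Q=cloud(n,d);im=p.astype(int);b,g,rr=im[...,2],im[...,1],im[...,0]
    near=(abs(Q[...,0]-.55)<.2)&(abs(Q[...,1]-.16)<.1);k=(b>110)&(rr<70)&near
    A=Q[k];print(n,len(A));print(np.round(A[np.argsort(A[:,0])][::4],3).tolist())
    for k in('jaw_pad','handle_pad'):
        for r in eyes.landmark_of(n,k)[:1]: u,v=r['uv'];print(k,r['score'],r['uv'],w(n,u,v,d[int(v),int(u)]))
E
```

```text
6.7 [0.48499495 0.15349492 0.35867069] [-0.00975728 -0.25920373 -0.91090889]
scene 95
[[0.466, 0.142, 0.106], [0.468, 0.152, 0.113], [0.469, 0.144, 0.098], [0.47, 0.143, 0.111], [0.471, 0.145, 0.112], [0.473, 0.15, 0.111], [0.475, 0.139, 0.112], [0.477, 0.14, 0.102], [0.479, 0.157, 0.11], [0.481, 0.14, 0.104], [0.482, 0.156, 0.11], [0.484, 0.154, 0.111], [0.486, 0.151, 0.108], [0.488, 0.144, 0.093], [0.489, 0.143, 0.106], [0.491, 0.142, 0.102], [0.492, 0.143, 0.104], [0.494, 0.148, 0.107], [0.497, 0.147, 0.102], [0.499, 0.155, 0.099], [0.502, 0.153, 0.099], [0.504, 0.149, 0.101], [0.507, 0.149, 0.096], [0.51, 0.151, 0.088]]
jaw_pad 0.53 [335.1, 173.3] [0.70286427 0.19037824 0.05967969]
handle_pad 0.81 [277.5, 192.7] [0.48906251 0.1556571  0.10385151]
top 57
[[0.465, 0.155, 0.107], [0.467, 0.152, 0.111], [0.468, 0.16, 0.109], [0.47, 0.149, 0.111], [0.47, 0.152, 0.111], [0.472, 0.152, 0.111], [0.473, 0.15, 0.109], [0.473, 0.145, 0.107], [0.475, 0.147, 0.11], [0.475, 0.157, 0.108], [0.477, 0.14, 0.111], [0.478, 0.15, 0.106], [0.48, 0.14, 0.106], [0.483, 0.145, 0.106], [0.489, 0.143, 0.102]]
jaw_pad 0.52 [264.4, 163.1] [0.69867634 0.19683221 0.0752987 ]
handle_pad 0.38 [277.0, 242.8] [0.45186776 0.13290379 0.33084838]
```

View pics/scene3c.png

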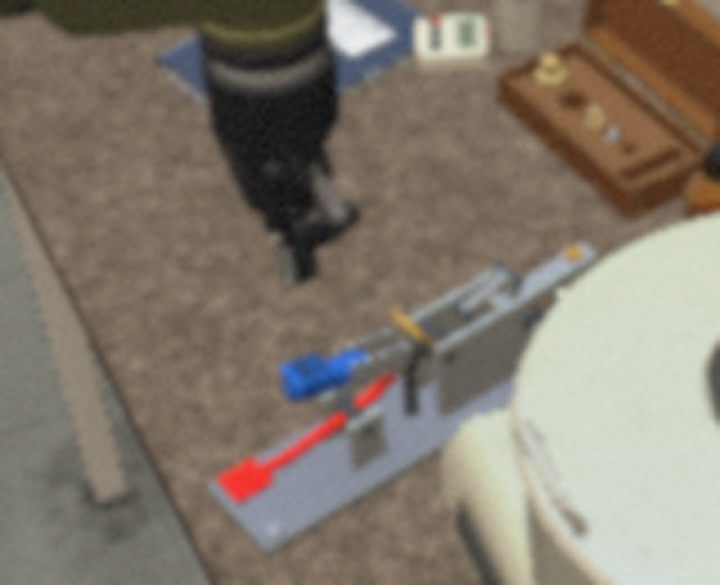

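View pics/top3c.png

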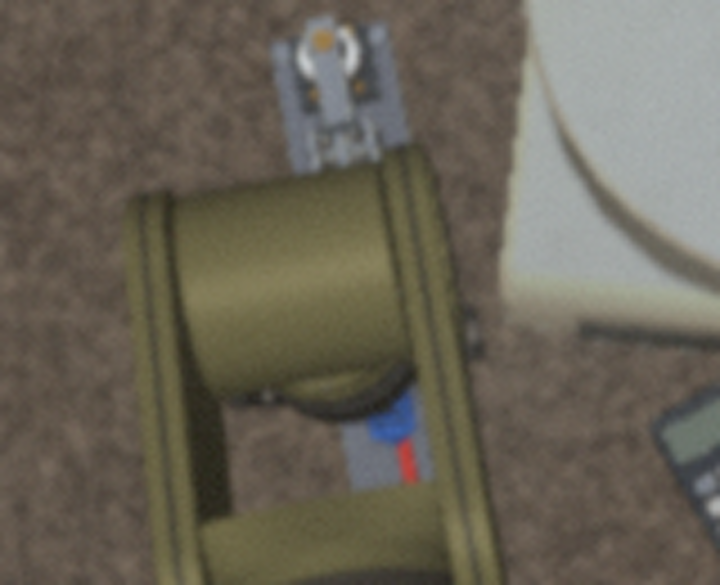

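Call:
arm_command([
  {"x": 0.025,"y": 0,"z": 0,"twist": 0},
  {"x": 0.055,"y": 0,"z": 0,"twist": 0},
  {"x": 0.072,"y": 0,"z": 0,"twist": 0},
  {"x": 0.072,"y": 0,"z": 0,"twist": 0},
  {"x": 0.072,"y": 0,"z": 0.03,"twist": 0},
  {"x": 0.072,"y": 0,"z": 0.06,"twist": 0},
  {"x": 0.072,"y": 0,"z": 0.09,"twist": 0},
  {"x": 0.072,"y": 0,"z": 0.115,"twist": 0},
  {"x": 0.072,"y": 0,"z": 0.13,"twist": 0},
  {"x": 0.072,"y": 0,"z": 0.13,"twist": 0},
  {"x": 0.072,"y": 0,"z": 0.13,"twist": 0},
])

```text
t: 8.1
tcp_pos: [0.4155, 0.1389, 0.2298]
orientation: [0.323, -3.125, 0.0]
wrist_force: [0.9, 0.3, -0.4]
width: 0.0002
```

```bash
python3 - <<'E'
from h import *
s=ctrl.state();print(s['t'],s['tcp_pos'],s['wrist_force'])
for n in('scene',):
    p,d=eyes.capture(n)
    u,v=map(int,px(n,(.46,.145,.10)));a=p[max(0,v-60):v+60,u-80:u+80,::-1];cv2.imwrite(f'pics/{n}4c.png',cv2.resize(a,None,fx=4.5,fy=4.5,interpolation=2))
    print(u,v,px(n,s['tcp_pos']-[0,0,.173]))
E
```

```text
8.1 [0.41546083 0.13893099 0.22980025] [ 0.85554502  0.32938453 -0.36348677]
269 199 (np.float64(258.4596810547327), np.float64(215.53337010698462))
```

View pics/scene4c.png

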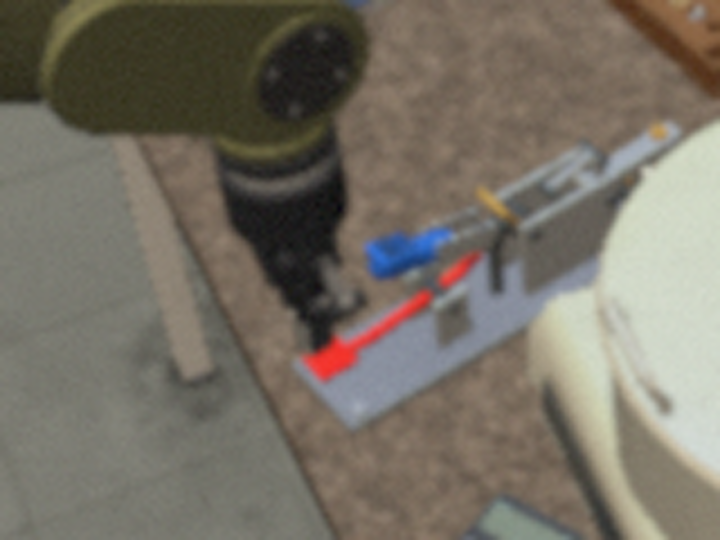

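Call:
arm_command([
  {"x": 0,"y": 0,"z": 0.007,"twist": 0},
  {"x": 0,"y": 0,"z": 0.014,"twist": 0},
  {"x": 0,"y": 0,"z": 0.016,"twist": 0},
  {"x": 0,"y": 0,"z": 0.018,"twist": 0},
  {"x": 0,"y": 0,"z": 0.02,"twist": 0},
])

```text
t: 8.65
tcp_pos: [0.415, 0.1389, 0.21]
orientation: [0.323, -3.125, 0.0]
wrist_force: [-2.1, -1.1, 4.5]
width: -0.0001
```

Call:
arm_command([
  {"x": 0,"y": 0,"z": 0.0015,"twist": 0},
  {"x": 0,"y": 0,"z": 0.003,"twist": 0},
  {"x": 0,"y": 0,"z": 0.0045,"twist": 0},
  {"x": 0,"y": 0,"z": 0.006,"twist": 0},
])

```text
t: 9.05
tcp_pos: [0.4151, 0.1389, 0.2037]
orientation: [-0.323, 3.124, 0.0]
wrist_force: [0.4, 0.7, 2.1]
width: -0.0004
```

```bash
python3 - <<'E'
from h import *
s=ctrl.state();print(s['t'],s['tcp_pos'],s['wrist_force'])
for n in('scene',):
    p,d=eyes.capture(n)
    u,v=map(int,px(n,(.46,.145,.10)));a=p[max(0,v-60):v+60,u-80:u+80,::-1];cv2.imwrite(f'pics/{n}5c.png',cv2.resize(a,None,fx=4.5,fy=4.5,interpolation=2))
E
```

```text
9.05 [0.4151335  0.13887548 0.20374265] [0.40676348 0.72084079 2.06366912]
```

View pics/scene5c.png

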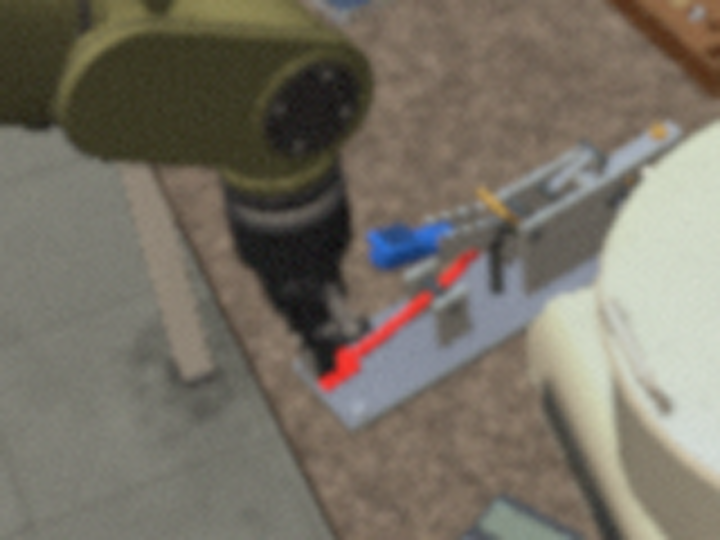

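Call:
arm_command([
  {"x": 0,"y": 0,"z": 0.001,"twist": 0},
  {"x": 0,"y": 0,"z": 0.002,"twist": 0},
  {"x": 0,"y": 0,"z": 0.003,"twist": 0},
])

```text
t: 9.4
tcp_pos: [0.4149, 0.1388, 0.2006]
orientation: [-0.323, 3.125, 0.0]
wrist_force: [1.3, 0.1, 2.4]
width: -0.0004
```

```bash
python3 - <<'E'
from h import *
s=ctrl.state();print(s['t'],s['tcp_pos'],s['wrist_force'])
for n in('scene',):
    p,d=eyes.capture(n)
    u,v=map(int,px(n,(.46,.145,.10)));a=p[max(0,v-60):v+60,u-80:u+80,::-1];cv2.imwrite(f'pics/{n}6c.png',cv2.resize(a,None,fx=4.5,fy=4.5,interpolation=2))
E
```

```text
9.4 [0.41494142 0.13882488 0.2006325 ] [1.25156841 0.11945553 2.44819847]
```

View pics/scene6c.png

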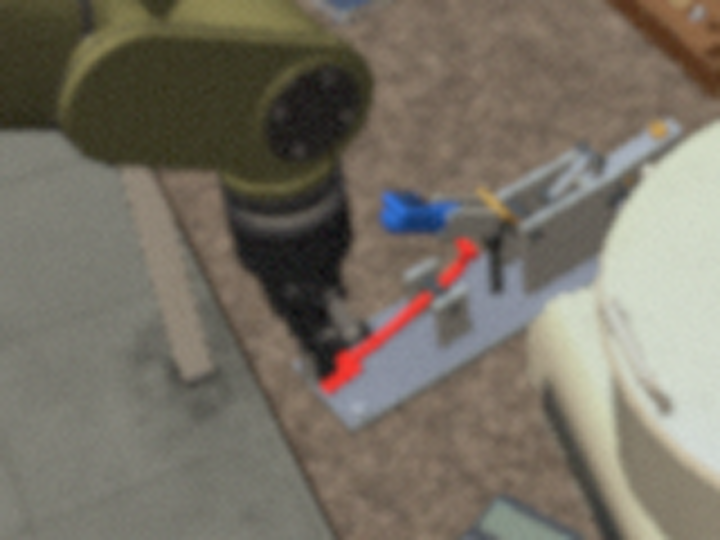

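The handle is rising (blue pad now at crop (415,210), up from (400,250)), so the latch has tripped. I'll hold for a second to let it finish springing open.

Call:
arm_command([
  {"x": 0,"y": 0,"z": 0,"twist": 0},
  {"x": 0,"y": 0,"z": 0,"twist": 0},
  {"x": 0,"y": 0,"z": 0,"twist": 0},
  {"x": 0,"y": 0,"z": 0,"twist": 0},
  {"x": 0,"y": 0,"z": 0,"twist": 0},
  {"x": 0,"y": 0,"z": 0,"twist": 0},
  {"x": 0,"y": 0,"z": 0,"twist": 0},
  {"x": 0,"y": 0,"z": 0,"twist": 0},
])

```text
t: 10.25
tcp_pos: [0.4148, 0.1388, 0.2006]
orientation: [0.323, -3.125, -0.0]
wrist_force: [0.6, -0.8, 1.2]
width: -0.0002
```

```bash
python3 - <<'E'
from h import *
s=ctrl.state();print(s['t'],s['tcp_pos'],s['wrist_force'])
for n in('scene',):
    p,d=eyes.capture(n)
    u,v=map(int,px(n,(.46,.145,.10)));a=p[max(0,v-60):v+60,u-80:u+80,::-1];cv2.imwrite(f'pics/{n}7c.png',cv2.resize(a,None,fx=4.5,fy=4.5,interpolation=2))
E
```

```text
10.25 [0.4148087  0.13881559 0.20059461] [ 0.57866299 -0.77966941  1.24069556]
```

View pics/scene7c.png

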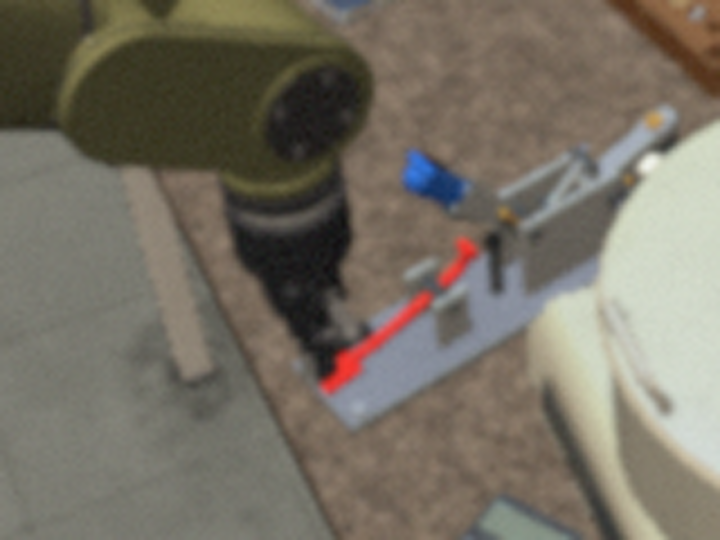

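Call:
arm_command([
  {"x": 0,"y": 0,"z": -0.005,"twist": 0},
  {"x": 0,"y": 0,"z": -0.015,"twist": 0},
  {"x": 0,"y": 0,"z": -0.035,"twist": 0},
  {"x": 0,"y": 0,"z": -0.065,"twist": 0},
  {"x": 0,"y": 0,"z": -0.1,"twist": 0},
  {"x": 0,"y": 0,"z": -0.135,"twist": 0},
  {"x": 0,"y": 0,"z": -0.16,"twist": 0},
  {"x": 0,"y": 0.02,"z": -0.18,"twist": 0},
  {"x": 0,"y": 0.055,"z": -0.18,"twist": 0},
  {"x": 0,"y": 0.095,"z": -0.18,"twist": 0},
  {"x": 0,"y": 0.135,"z": -0.18,"twist": 0},
  {"x": 0,"y": 0.17,"z": -0.18,"twist": 0},
])

```text
t: 11.5
tcp_pos: [0.3791, 0.3067, 0.3813]
orientation: [-0.324, 3.124, 0.001]
wrist_force: [1.1, 0.6, 0.4]
width: 0.0001
```

Call:
arm_command([
  {"x": 0,"y": 0.03,"z": 0,"twist": 0},
  {"x": 0,"y": 0.06,"z": 0,"twist": 0},
  {"x": 0,"y": 0.08,"z": 0,"twist": 0},
  {"x": 0,"y": 0.08,"z": 0,"twist": 0},
  {"x": 0,"y": 0.08,"z": 0,"twist": 0},
])

```text
t: 12.0
tcp_pos: [0.3634, 0.3834, 0.3807]
orientation: [0.325, -3.124, 0.001]
wrist_force: [-1.4, -0.3, 0.6]
width: 0.0001
```

```bash
python3 - <<'E'
from h import *
s=ctrl.state();print(s['t'],s['tcp_pos'],s['wrist_force'])
for n in('scene','top'):
    p,d=eyes.capture(n)
    a=p[:,:,::-1];b,c=((220,120),(420,345)) if n=='scene' else ((220,120),(460,300))
    cv2.imwrite(f'pics/{n}8c.png',cv2.resize(a[b[1]:c[1],b[0]:c[0]],None,fx=2.6,fy=2.6,interpolation=2))
    for k in('jaw_pad','handle_pad','release_tab','capsule_base','calculator','timer'):
        for r in eyes.landmark_of(n,k)[:1]: u,v=r['uv'];print(n,k,round(r['score'],2),r['uv'],np.round(w(n,u,v,d[int(v),int(u)]),4))
    if n=='top':
        P0=np.load('top0.npy')
        u,v=265,163; cv2.imwrite('pics/cap8.png',cv2.resize(np.hstack([cv2.imread('pics/top0.png')[v-20:v+20,u-20:u+20],a[v-20:v+20,u-20:u+20]]),None,fx=9,fy=9,interpolation=2))
E
```

```text
12.0 [0.36339771 0.38341545 0.38073338] [-1.3596424  -0.25050624  0.60879833]
scene handle_pad 0.72 [288.6, 178.1] [0.5247 0.144  0.1579]
scene release_tab 0.63 [260.4, 220.3] [0.4171 0.1334 0.0396]
scene capsule_base 0.37 [333.7, 166.4] [0.7007 0.1963 0.0863]
scene calculator 0.69 [298.8, 272.3] [ 0.448  -0.072   0.0143]
scene timer 0.59 [328.1, 310.8] [ 0.4656 -0.2136  0.0159]
top jaw_pad 0.67 [264.9, 162.0] [0.6965 0.1934 0.0917]
top handle_pad 0.7 [270.2, 221.4] [0.5301 0.1704 0.1335]
top release_tab 0.54 [285.5, 266.7] [0.4268 0.1381 0.0389]
top capsule_base 0.46 [266.6, 164.9] [0.6921 0.1902 0.0802]
top calculator 0.81 [356.6, 257.8] [ 0.4526 -0.0503  0.0154]
top timer 0.62 [418.6, 257.9] [ 0.4525 -0.2161  0.0168]
```

View pics/scene8c.png

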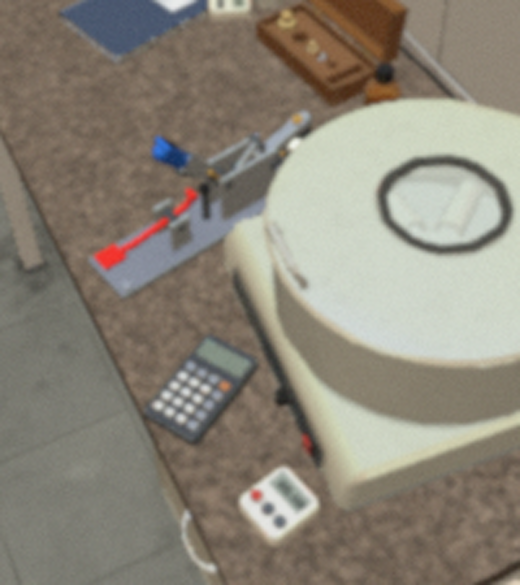

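View pics/top8c.png

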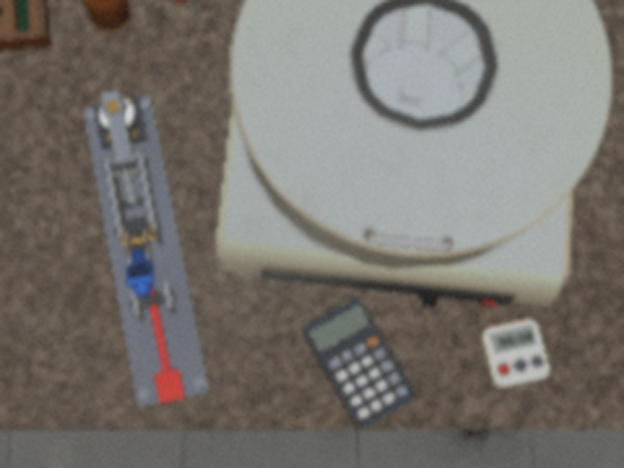

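View pics/cap8.png

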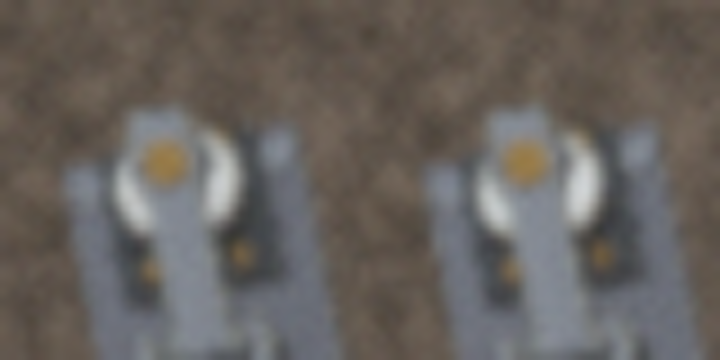

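```bash
python3 - <<'E'
from h import *
from station import close_job
p,d1=eyes.capture('top');d0=np.load('top0.npy');p0=cv2.imread('pics/top0.png')[...,::-1]
for pp,d in((p0,d0),(p,d1)):
    m=np.zeros((400,640),bool);m[150:176,250:280]=1;m&=pp.min(-1)>165
    z=cloud('top',d)[m][:,2];print(m.sum(),np.median(z),np.round(np.sort(z),3))
s=ctrl.state();print(s['t'],s['wrist_force'])
close_job()
E
```

```text
25 0.0529820702727731 [0.047 0.048 0.048 0.05  0.051 0.052 0.052 0.052 0.052 0.052 0.053 0.053
 0.053 0.053 0.053 0.054 0.055 0.055 0.055 0.055 0.056 0.057 0.08  0.082
 1.187]
24 0.046802687420486634 [0.043 0.043 0.044 0.045 0.045 0.045 0.045 0.046 0.046 0.046 0.047 0.047
 0.047 0.048 0.048 0.048 0.048 0.049 0.049 0.05  0.051 0.053 0.076 0.083]
12.75 [-0.17156222  0.21651422  0.89913477]
the job is handed in; nothing more can be done
```

The cap is pressed home and the clamp has sprung fully open again. The job was handed in at about 12.8 s of the 67 s allowed, with the arm clear of everything.

- **Locking:** I pushed the handle pad along its arc with closed fingertips. The highest force reading was about 12.5 N. It faded to zero at dead centre, then rose to 10 N on the rubber stop. With the hand lifted 80 mm clear, the pictures showed the handle and jaw staying down.
- **Release:** I pressed the red tab about 13 mm with at most about 5 N. The handle and jaw sprung fully open. I then lifted off, and the lever returned to its rest height of about 40 mm.
- **Last checks:** Depth readings put the cap's top about 6 mm lower, from roughly 53 to 47 mm. That fits the cap being fully home, within depth noise of about 2 mm. The capsule is still in its nest, and the calculator and timer are where they were. In the last scene-camera picture the network did not report the jaw pad, but the top camera found it back at its open height. None of the checks disagreed.

Forces were only read at the end of each move, so I could not see any brief peaks between readings.

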